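# Check a study model's heel with a steel square

### The arm

A 6-joint arm with a two-finger parallel gripper is mounted at the origin on the work surface. World frame = base frame: x ahead of the robot, y to its left, z up, the work surface at z = 0. Lengths are in mm, angles in rad, forces in N, time in s.
With the tool pointing down it reaches from about 300 to 775 mm from the base axis. Payload 14.6 kg.
Tool frame: the origin (TCP) lies midway between the tips of the shut fingers; the grasp point (between the pads) lies 19 mm behind it (pinch_z is the distance from the TCP to the grasp point, in mm); z points along the fingers, y is the direction in which the jaws open and shut (so a half turn about z gives the same grasp; the last joint's range is limited). The gripper opens to 94 mm and grips with 3 to 60 N. Pads are 16 mm wide; open, the fingers measure 119 mm over their backs; the gripper's body (75 mm by 177 mm) begins 78 mm behind the grasp point.
Start: joints at [1.052, 0.3, 1.521, -0, 1.321, -0.067], TCP at [240.118, 494.806, 205.446] pointing down, gripper open.
Joint ranges: [-3.03, 3.03], [-0.79, 2.21], [0.23, 2.52], [-1.04, 4.18], [0, 3.07], [-2.55, 2.55]. Speed limits (rad/s): [2.22, 2.22, 2.57, 3.14, 3.14, 3.14].

### API

Orientations are given as [roll, pitch, yaw] about the fixed x, y, z axes, in that order (R = Rz(yaw) Ry(pitch) Rx(roll)).
In Python, from cell import read_state, camera, sign_off, pinch_z gives the robot as it stands. The module is installed in compiled form; this text tells all that it offers.
- The arm moves only by the tool servo_tool, never from a script. Its argument "series" is a list of rows, each a list of 6 numbers: the shift along the tool's x, y, z in cm, then the turn, a rotation vector about the tool's x, y, z in rad. In form: [[tx, ty, tz, rx, ry, rz], ...]. A call has exactly 10 rows; each row is the pose to reach, as a shift and turn from the pose commanded when the call began, along the tool's axes at that moment; what a row does not reach only later rows make up. A row lasts 1/12 s, in which the tool goes at most 41.7 mm and 7.16 degrees, less where a joint would pass 70% of its speed; a pose out of reach is approached as far as the arm can. A call with a gripper value outside its range is refused whole. "gripper" is the finger opening in cm, from 0 to 9.4, set as the call begins (left out, the last holds). The fingers move at their own pace and stop on an object; "grip_force" is the grip in N (left out, the last holds). Time passes only in rows, so rows that repeat a pose let the fingers close, or fill a call up. It gives the time, the measured TCP pose, the force and the opening at its end, in the units of the state.
- read_state(): the state, without advancing time (a new reading comes with each control period).
- camera(name): name is "scene" or "top"; returns a dict with "pixels" (420x560x3 uint8, red, green, blue), "fx", "fy", "cx", "cy" (pixels), "pose" (4x4, takes a point from camera to world coordinates). Camera axes: x right, y down, z forward; pixel columns grow to the right and rows downward; lengths in mm; the calibration is good to about 2 mm. A picture is of the moment at which its call begins. There is no depth.
- sign_off(): hands the job in, once; it reports no verdict.
The state is a dict: "clock": time; "joints": joint angles; "qd": joint speeds; "effort": joint torques, N m; "eef_pos": TCP position; "eef_rot": TCP orientation; "wrist_force": force on the tool from outside, world axes, zero at the start; "moment": the same for the moment, N m; "finger_gap": finger opening in mm.
Only numpy, scipy, OpenCV 4.12 (cv2) and the standard library are available. Lean on these libraries where they do the work, as an engineer would, in place of code of your own. Each camera call takes 0.05 s, during which the arm holds its last target.

### The job

Check that the heel of the upper-jaw study model is square to the granite plate it is clamped on: take the steel square, stand it on the plate and bring its blade up against the heel, near the middle, then press it lightly but definitely (about 7 N on each, never more than 20 N) down on the plate and against the heel at the same time, flush with both without gaps, for about two seconds. Then put the square upright in the shallow aluminium tray, let go of it, and leave everything else where it is.

Things in the scene. Friction and masses are not known exactly. Their poses are not given: they have to be found in the camera images.
- square_grip (a point): centre of the flat web by which the loose steel square is grasped from above, across its 12 mm thickness (y). The web is 44 mm long (x) and reaches from 10 to 55 mm above the underside. This point is 36 mm above the underside, mid-web, 30 mm behind the blade's outer face and 50 mm from the foot's other end. x points to the blade's outer face, z up
- square_corner (a point): outer corner of the same square: at the underside, on the blade's outer face, half-way across its 20 mm width (30 mm ahead of and 36 mm below the grip point). Axes as the grip's
- clamp: the clamp and the cream stone upper-jaw model in it (67 mm long, pointed front, 43 mm high). Origin on the plate's top on the clamp's centre line. x points from the model's heel to its front, y along the heel, z up. The heel is a flat upright face, 64 mm wide, 24 mm high, square to the plate and to x, centred on y = 0, facing -x, somewhere between x = -38 and -22 mm (see plate for more)
- plate: dark granite plate under the upper model, 200 x 130 x 12 mm, origin under its centre; 95 to 130 mm of it is free before the heel. On rubber feet: gives 0.05 mm down per N. The model sits further in or out in the clamp each time (not measured: find by feel); it gives 0.05 mm along x per N. Both spring back. Clips, 14 mm high, stand beside the model (|y| 32 to 44 mm, x -10 to 6 mm of the clamp)
- square: the steel square (0.2 to 0.4 kg), an upright L: a foot 80 x 20 x 10 mm (x, y, z) to stand on, a blade 8 mm thick (x) and 20 mm wide (y) at the foot's +x end, rising to 66 mm, and the grasped web between them. Origin under the middle of the foot, 40 mm behind the blade's outer face (which goes on the heel); axes as the grip's
- tray: shallow aluminium tray, fixed, 150 x 120 mm (x, y) outside, walls 3 mm thick and 11 mm high, floor top 3 mm above the counter; origin under its centre
- pusher: band pusher: black round handle 16 mm thick and 85 mm long with a thin steel shank, 150 mm in all, lying down; a bystander. Origin underneath, where handle meets shank
- cutters: steel distal end cutters (small pliers), 125 mm long, 43 mm wide, 14 mm high, lying flat; a bystander. Origin under the pivot
- bite_block: green silicone bite block 40 x 22 x 22 mm; a bystander. Origin under its centre
- lower_model: a second cream stone study model, of the lower jaw, with a rounded front (no granite plate under it, no clips), 65 x 64 x 42 mm, loose; a bystander. Origin under its middle
- jar: small clear jar with a grey cap, 44 mm across, 50 mm high; a bystander. Origin under its centre
- dappen: small glass dish, 40 mm across, 24 mm high; a bystander. Origin under its centre

How it is judged (in metres and radians):
On the way:
1. the square stands flush on the plate and flush against the heel near its middle, pressed on both at once with 3 to 13 N each, for 1.2 s (contact force between square and plate between 3 and 13 N and contact force between square and clamp between 3 and 13 N and z of square_corner in the frame of clamp between -0.003 and 0.003 m and y of square_corner in the frame of clamp between -0.02 and 0.02 m and angle between the x axis of square_corner and the x axis of clamp, either way round below 0.045 rad and angle between square_corner's own z axis and vertical below 0.035 rad), for 1.2 s.
At the end, for the whole second after the job is handed in: The square was held flush (corner within 3 mm of the plate and 20 mm of the heel middle, turned under 2.5 degrees, 3 to 13 N on each for 1.2 s), and now stands upright within 3 degrees, at rest, released, on the tray's floor, its grip within 60 mm of the tray's centre (horizontal distance between square_grip and tray below 0.06 m and z of square_grip in the frame of tray between 0.036 and 0.042 m and angle between square_grip's own z axis and vertical below 0.05 rad and linear speed of square below 0.01 m/s and contact force between the fingers and square below 0.05 N); the robot touches nothing.
It fails at once if the square is pressed on the plate with more than 20 N (contact force between square and plate above 20 N).
It fails at once if the square is pressed on the model with more than 20 N (contact force between square and clamp above 20 N).
It fails at once if the gripper or arm pushes on the model (contact force between the arm and clamp above 5 N).
It fails at once if the fingers push on the model (contact force between the fingers and clamp above 5 N).
It fails at once if another thing is moved by more than 20 mm (distance of any of pusher, cutters, bite_block, lower_model, jar, dappen from where it was at the start of the episode above 0.02 m).
It also fails if it takes over 72 s, if anything falls off the work surface, if the arm or the gripper's body presses on something with over 40 N, if the wrist force passes 120 N, or if a joint passes its speed limit or range.

## Working session

There is one attempt and no reset: what is moved stays moved. The work goes in short steps, Python scripts to look and compute and a tool call to move; the robot and the scene stay as the last step left them, time stands still between calls to the robot, and variables do not carry over. Pictures are saved under pics/ and viewed, and the job is handed in when it is done.

Besides the shell and the picture viewer there is one more tool, called after "Request:" in YAML: its name, and indented under it one key for each argument. servo_tool: Moves the arm, as the interface text tells. Its arguments: {"type":"object","properties":{"series":{"type":"array"},"gripper":{"type":"number"},"grip_force":{"type":"number"}},"required":["series"]}

```bash
mkdir -p pics
python3 - <<'E'
from cell import *
import cv2
print(read_state(),pinch_z)
for n in("scene","top"):
    c=camera(n);cv2.imwrite(f"pics/{n}0.png",c["pixels"][:,:,::-1]);print(n,c["fx"],c["fy"],c["cx"],c["cy"],c["pose"])
E
```

```text
{'clock': 0.0, 'joints': array([ 1.05239713e+00,  3.00472147e-01,  1.52157869e+00,  6.59474035e-06,
        1.32072766e+00, -6.65816417e-02]), 'qd': array([-0.0019515 , -0.00028302,  0.00165331,  0.00086188, -0.00130382,
       -0.00152735]), 'effort': array([ 1.50353237e-03, -5.31818891e+01, -3.52721822e+01,  7.08759623e-02,
        2.45482719e-02, -1.26938030e-04]), 'eef_pos': array([239.98892827, 494.57951354, 204.88677706]), 'eef_rot': array([-3.14040986e+00, -8.52705686e-05,  2.68977342e+00]), 'wrist_force': array([-0.55885958, -0.34103887,  0.67317256]), 'moment': array([-2.99198454e-03,  5.37797568e-05,  5.71579987e-02]), 'finger_gap': 93.79488798355437} 18.8
scene 487.4097757450682 487.4097757450682 275.18607577523704 207.8347772968584 [[ 7.02797784e-01  5.14359707e-01 -4.91436024e-01  1.24213398e+03]
 [ 7.11235862e-01 -4.93672827e-01  5.00430503e-01 -7.53214497e+02]
 [ 1.47926756e-02 -7.01228373e-01 -7.12783239e-01  1.10017976e+03]
 [ 0.00000000e+00  0.00000000e+00  0.00000000e+00  1.00000000e+00]]
top 398.18773379697006 398.18773379697006 271.01543459522935 207.24095212881693 [[-2.21697637e-02 -9.90757793e-01  1.33818900e-01  4.15021196e+02]
 [-9.99628171e-01  2.40929405e-02  1.27691099e-02 -6.29901050e+00]
 [-1.58751859e-02 -1.33486054e-01 -9.90923535e-01  9.87821987e+02]
 [ 0.00000000e+00  0.00000000e+00  0.00000000e+00  1.00000000e+00]]
```

View pics/scene0.png

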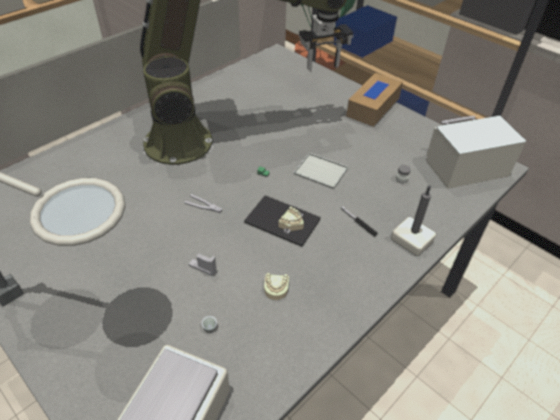

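View pics/top0.png

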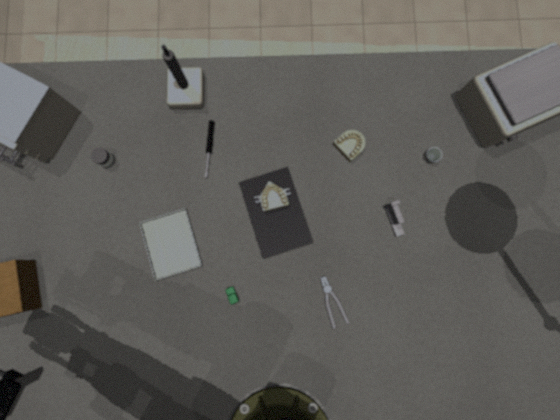

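The top view shows the square near (396,217), the plate and model near (275,212), and the tray near (171,244). I'll zoom in on each.

Run:
```python
import cv2,numpy as np
t=cv2.imread("pics/top0.png");s=cv2.imread("pics/scene0.png")
def z(im,x,y,w,h,k):return cv2.resize(im[y:y+h,x:x+w],None,fx=k,fy=k,interpolation=cv2.INTER_CUBIC)
cv2.imwrite("pics/z1.png",np.hstack([z(t,370,187,50,60,8),z(s,180,240,50,60,8)]))
cv2.imwrite("pics/z2.png",z(t,230,160,90,100,6))
cv2.imwrite("pics/z3.png",z(s,235,185,100,70,8))
```

```text
(no output)
```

View pics/z1.png

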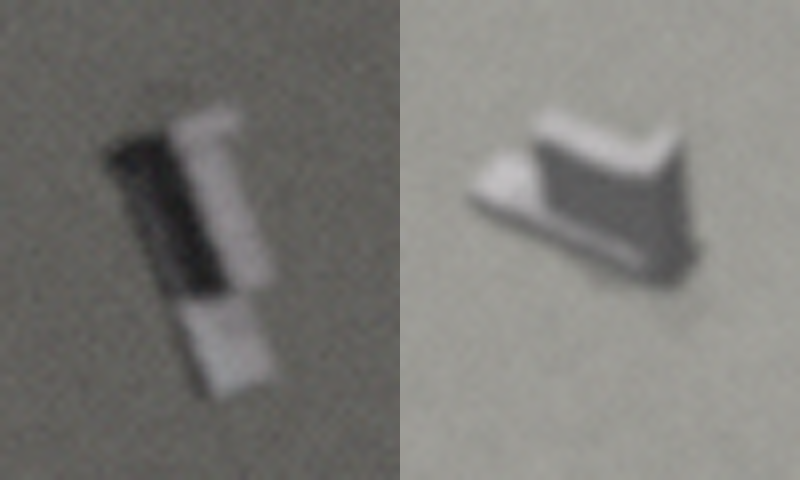

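View pics/z2.png

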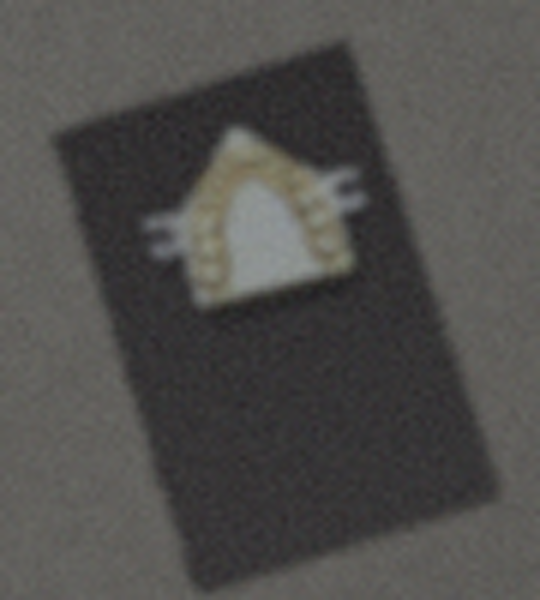

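View pics/z3.png

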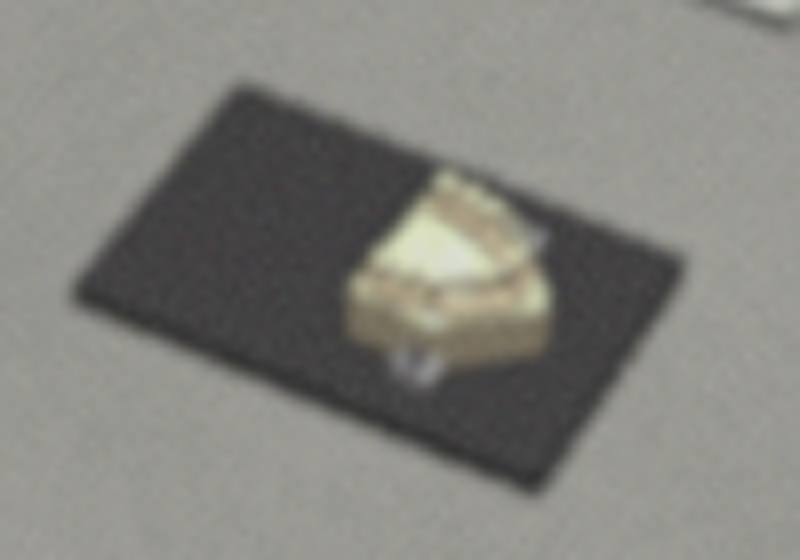

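The square stands upright. In the top view its blade points up the image, at the (385..400, 200) end, and its foot end is near (400,235). The model's heel faces down the image, toward the robot. Next I'll get the numbers.

```bash
cat > h.py <<'E'
import numpy as np,cv2
from cell import *
K={"top":(398.18773379697006,271.01543459522935,207.24095212881693,np.array([[-2.21697637e-02,-9.90757793e-01,1.33818900e-01,4.15021196e+02],[-9.99628171e-01,2.40929405e-02,1.27691099e-02,-6.29901050e+00],[-1.58751859e-02,-1.33486054e-01,-9.90923535e-01,9.87821987e+02]])),
"scene":(487.4097757450682,275.18607577523704,207.8347772968584,np.array([[7.02797784e-01,5.14359707e-01,-4.91436024e-01,1.24213398e+03],[7.11235862e-01,-4.93672827e-01,5.00430503e-01,-7.53214497e+02],[1.47926756e-02,-7.01228373e-01,-7.12783239e-01,1.10017976e+03]]))}
def ray(n,u,v,z):
    f,cx,cy,P=K[n]; d=P[:,:3]@[(u-cx)/f,(v-cy)/f,1]; o=P[:,3]; return (o+d*(z-o[2])/d[2])[:2]
def zr(n,x,y,k,zx,zy,z): return ray(n,x+(zx+.5)/k-.5,y+(zy+.5)/k-.5,z)
def proj(n,p):
    f,cx,cy,P=K[n]; c=P[:,:3].T@(np.array(p)-P[:,3]); return c[0]/c[2]*f+cx,c[1]/c[2]*f+cy
E
python3 - <<'E'
from h import *
np.set_printoptions(precision=1,suppress=True)
def rect(c,name):
    r=cv2.minAreaRect(np.array(c,np.float32));print(name,r)
t=cv2.imread("pics/top0.png");s=cv2.imread("pics/scene0.png")
def blob(im,mask,x,y,w,h):
    m=np.zeros(mask.shape,np.uint8);m[y:y+h,x:x+w]=mask[y:y+h,x:x+w]*255
    m=cv2.morphologyEx(m,cv2.MORPH_CLOSE,np.ones((3,3)))
    c,_=cv2.findContours(m,0,2);return max(c,key=cv2.contourArea)
for im,n,box,tb,thr,tthr in((t,"top",(230,160,90,105),(130,200,80,90),75,150),(s,"scene",(235,185,100,65),(285,145,70,50),95,215)):
    g=cv2.GaussianBlur(im,(3,3),0).max(2)
    c=blob(im,g<thr,*box);h=cv2.convexHull(c)[:,0]
    rect([ray(n,*p,12) for p in h],n+" plate")
    c=blob(im,g>tthr,*tb);h=cv2.convexHull(c)[:,0]
    rect([ray(n,*p,11) for p in h],n+" tray")
T=lambda a,b,z:zr("top",370,187,8,a,b,z)
S=lambda a,b,z:zr("scene",180,240,8,a-400,b,z)
print("sq top: blade top corners",T(170,128,66),T(235,103,66),"web top end",T(223,290,55),T(272,278,55),"foot",T(212,397,10),T(272,377,10))
print("sq scene: web top end L", S(537,112,55),S(545,140,55),"blade",S(683,132,66),S(650,172,55),"foot end",S(468,195,10),S(500,150,10),"foot bot",S(480,205,0))
M=lambda a,b,z:zr("top",230,160,6,a,b,z)
for z in(24+12,43):print("heel",z,M(203,308,z),M(352,270,z))
print("apex",M(235,128,43),"clips",M(143,235,26),M(367,188,26), )
N=lambda a,b,z:zr("scene",235,185,8,a,b,z)
print("heel scene bottom corner",N(350,340,12), "clips",N(415,385,12))
E
```

```text
top plate ((535.1848754882812, -3.2874908447265625), (201.41448974609375, 131.15753173828125), 16.54501724243164)Traceback (most recent call last):
  File "<stdin>", line 14, in <module>
  File "<stdin>", line 9, in blob
ValueError: max() iterable argument is empty
```

Run:
```python
from h import *
np.set_printoptions(precision=1,suppress=True)
t=cv2.imread("pics/top0.png");s=cv2.imread("pics/scene0.png")
print(t[244,171],t[270,215],s[172,320],s[172,290])
def go(n,im,mask,box,z,name):
    x,y,w,h=box;m=np.zeros(mask.shape,np.uint8);m[y:y+h,x:x+w]=mask[y:y+h,x:x+w]*255
    m=cv2.morphologyEx(m,cv2.MORPH_CLOSE,np.ones((3,3)))
    c,_=cv2.findContours(m,0,2)
    if not c: print(name,"none");return
    h=cv2.convexHull(max(c,key=cv2.contourArea))[:,0]
    print(n,name,cv2.minAreaRect(np.array([ray(n,*p,z) for p in h],np.float32)))
gt=cv2.GaussianBlur(t,(3,3),0).max(2);gs=cv2.GaussianBlur(s,(3,3),0).max(2)
go("top",t,gt<75,(230,160,90,105),12,"plate")
go("top",t,gt>115,(130,200,80,90),11,"tray")
go("scene",s,gs<100,(235,185,100,65),12,"plate")
go("scene",s,gs>185,(285,145,70,50),11,"tray")
T=lambda a,b,z:zr("top",370,187,8,a,b,z)
S=lambda a,b,z:zr("scene",180,240,8,a-400,b,z)
print("sq top: blade top corners",T(170,128,66),T(235,103,66),"web top end",T(223,290,55),T(272,278,55),"foot",T(212,397,10),T(272,377,10))
print("sq scene: web top end L", S(537,112,55),S(545,140,55),"blade",S(683,132,66),S(650,172,55),"foot end",S(468,195,10),S(500,150,10),"foot bot",S(480,205,0))
M=lambda a,b,z:zr("top",230,160,6,a,b,z)
for z in(36,55):print("heel",z,M(203,308,z),M(352,270,z))
print("apex",M(235,128,43),"clips",M(143,235,26),M(367,188,26), )
N=lambda a,b,z:zr("scene",235,185,8,a,b,z)
print("heel scene bottom corner",N(350,340,12), "clips",N(415,385,12))
```

```text
[145 147 142] [90 96 95] [195 205 203] [141 148 149]
top plate ((535.1848754882812, -3.2874908447265625), (201.41448974609375, 131.15753173828125), 16.54501724243164)
top tray ((462.35516357421875, 254.95831298828125), (145.0836639404297, 113.39371490478516), 16.11922264099121)
scene plate ((542.4021606445312, -9.467155456542969), (200.37828063964844, 135.185546875), 16.619688034057617)
scene tray ((470.0982666015625, 250.68658447265625), (136.06802368164062, 99.63734436035156), 16.88640594482422)
sq top: blade top corners [ 543.7 -273.6] [ 550.6 -292.9] web top end [ 497.  -289.2] [ 500.2 -303.7] foot [ 468.3 -297.4] [ 474. -316.]
sq scene: web top end L [ 497.5 -298.8] [ 509.1 -304.4] blade [ 546.4 -273.5] [ 544.6 -287.5] foot end [ 478.2 -319.9] [ 470.1 -299.4] foot bot [ 477.7 -315.6]
heel 36 [535.1  24.5] [549.  -35.8]
heel 55 [532.7  23.9] [546.3 -35.2]
apex [606.9   9.9] clips [566.9  48.7] [584.1 -43.1]
heel scene bottom corner [556.3 -39.6] clips [589.1 -38.1]
```

The plate reads a yaw of 16.5°, but the heel edge reads about 13°. I'll fit the edges at sub-pixel level to settle it.

Run:
```python
from h import *
ims=[]
for i in range(12): ims.append(camera("top")["pixels"].astype(float))
im=np.mean(ims,0); np.save("top.npy",im)
ss=np.mean([camera("scene")["pixels"].astype(float) for i in range(12)],0); np.save("scene.npy",ss)
g=im.mean(2)
def edge(us,vfun,half,z,axis='v'):
    pts=[]
    for u in us:
        v0=vfun(u); vs=np.arange(int(v0-half),int(v0+half)+1)
        p=g[vs,u] if axis=='v' else g[u,vs]
        d=np.abs(np.diff(p)); d=np.where(d>0.35*d.max(),d,0)
        vv=(d*(vs[:-1]+.5)).sum()/d.sum()
        pts.append((u,vv) if axis=='v' else (vv,u))
    P=np.array([ray("top",*p,z) for p in pts],np.float32)
    l=cv2.fitLine(P,cv2.DIST_HUBER,0,.01,.01).ravel()
    r=(P-l[2:])@[-l[1],l[0]]
    print("dir deg",np.degrees(np.arctan2(l[1],l[0])),"pt",l[2:],"rms",r.std())
    return pts
Z=lambda zx,zy:(230+(zx+.5)/6-.5,160+(zy+.5)/6-.5)
def lin(a,b,ax='v'):
    a,b=Z(*a),Z(*b)
    if ax=='v':return lambda u:a[1]+(u-a[0])*(b[1]-a[1])/(b[0]-a[0])
    return lambda v:a[0]+(v-a[1])*(b[0]-a[0])/(b[1]-a[1])
p=edge(range(266,287),lin((203,308),(352,270)),4,30);print(np.round(p,1)[:,1])
print("plate bottom");edge(range(268,308),lin((205,592),(497,495)),4,12)
print("plate top");edge(range(244,284),lin((55,135),(348,40)),4,12)
print("plate left");edge(range(188,250),lin((55,135),(205,592),'h'),4,12,'h')
print("plate right");edge(range(175,237),lin((348,40),(497,495),'h'),4,12,'h')
z=lambda im,x,y,w,h,k:cv2.resize(im[y:y+h,x:x+w],None,fx=k,fy=k,interpolation=cv2.INTER_CUBIC)
cv2.imwrite("pics/a1.png",np.clip(1.6*np.hstack([z(im,250,172,48,48,8),z(ss,268,195,44,48,8)])[:,:,::-1],0,255))
cv2.imwrite("pics/a2.png",np.clip(1.5*z(im,375,190,40,50,12)[:,:,::-1],0,255))
```

```text
dir deg -76.29828 pt [543.74493   -5.564079] rms 0.548875
[209.5 209.7 209.5 209.3 208.9 208.6 208.5 208.1 207.9 207.6 207.5 207.
 206.7 206.6 206.4 206.  205.2 205.6 204.6 204.7 205. ]
plate bottom
dir deg -73.09144 pt [438.15985  -30.037416] rms 0.39711177
plate top
dir deg -73.55157 pt [634.5101    14.611502] rms 0.32368472
plate left
dir deg 16.38902 pt [520.3685   59.80872] rms 0.4717853
plate right
dir deg 17.00714 pt [550.1105  -67.07653] rms 0.38362548[ WARN:0@32.308] global loadsave.cpp:1063 imwrite_ Unsupported depth image for selected encoder is fallbacked to CV_8U.
```

View pics/a1.png

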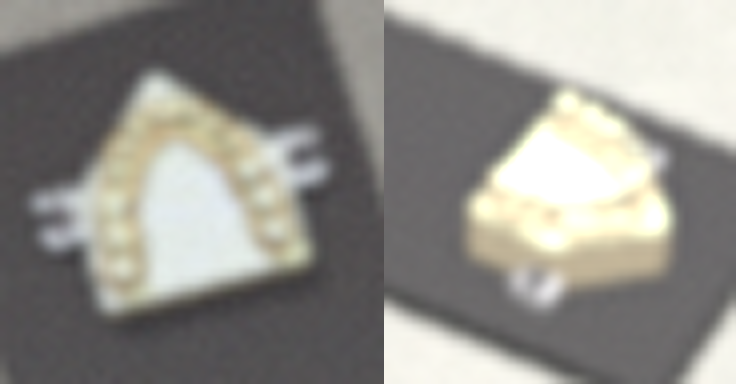

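View pics/a2.png

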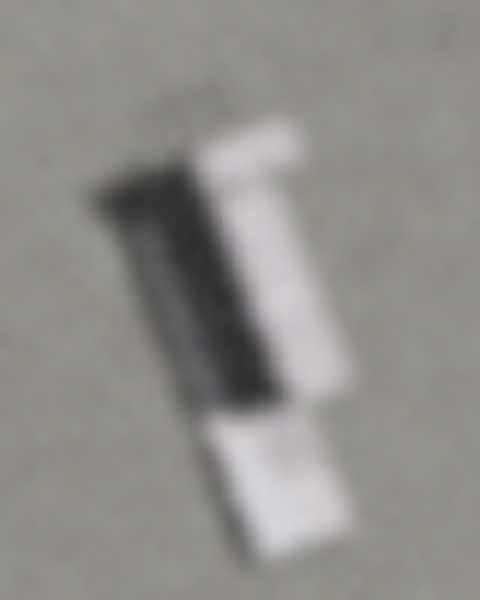

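```bash
cat >> h.py <<'E'
from scipy.spatial.transform import Rotation as Ro
def Rt(yawdeg): return Ro.from_euler('xyz',[np.pi,0,np.radians(yawdeg)])
def delta(p0,y0,p1,y1):
    "tool-frame row from commanded (p0,yaw0) to (p1,yaw1), tool down"
    a=Rt(y0); return np.round(np.r_[a.inv().apply(np.array(p1,float)-p0)/10,(a.inv()*Rt(y1)).as_rotvec()],4)
E
python3 - <<'E'
from h import *
p0=[240.118,494.806,205.446];y0=np.degrees(read_state()["eef_rot"][2]);print(y0)
m=[380,101,180]
print(delta(p0,y0,m,86)); print(delta(m,86,[519,-292,120],17.2))
E
```

```text
154.11226915290118
[-29.7784 -29.3214   2.5446   0.      -0.       1.1888]
[-38.2347  16.6076   6.      -0.      -0.       1.2008]
```

Request:
servo_tool:
  series:
    - [-29.78,-29.32,2.54,0,0,1.189]
    - [-29.78,-29.32,2.54,0,0,1.189]
    - [-29.78,-29.32,2.54,0,0,1.189]
    - [-29.78,-29.32,2.54,0,0,1.189]
    - [-29.78,-29.32,2.54,0,0,1.189]
    - [-29.78,-29.32,2.54,0,0,1.189]
    - [-29.78,-29.32,2.54,0,0,1.189]
    - [-29.78,-29.32,2.54,0,0,1.189]
    - [-29.78,-29.32,2.54,0,0,1.189]
    - [-29.78,-29.32,2.54,0,0,1.189]
  gripper: 6.0
  grip_force: 40

```text
clock: 2.13
eef_pos: [379.6, 101.0, 180.4]
eef_rot: [3.141, -0.0, 1.494]
wrist_force: [0.5, 0.6, -0.1]
finger_gap: 59.6
```

Request:
servo_tool:
  series:
    - [-38.23,16.61,6,0,0,1.2]
    - [-38.23,16.61,6,0,0,1.2]
    - [-38.23,16.61,6,0,0,1.2]
    - [-38.23,16.61,6,0,0,1.2]
    - [-38.23,16.61,6,0,0,1.2]
    - [-38.23,16.61,6,0,0,1.2]
    - [-38.23,16.61,6,0,0,1.2]
    - [-38.23,16.61,6,0,0,1.2]
    - [-38.23,16.61,6,0,0,1.2]
    - [-38.23,16.61,6,0,0,1.2]

```text
clock: 2.97
eef_pos: [517.1, -288.1, 120.4]
eef_rot: [3.142, -0.0, 0.294]
wrist_force: [2.0, 0.4, -0.2]
finger_gap: 60.3
```

Run:
```python
from h import *
im=np.mean([camera("top")["pixels"].astype(float) for i in range(4)],0)
s=np.mean([camera("scene")["pixels"].astype(float) for i in range(2)],0)
st=read_state();print(st["eef_pos"],np.degrees(st["eef_rot"]),st["wrist_force"],st["moment"],st["joints"])
z=lambda im,x,y,w,h,k:cv2.resize(im[y:y+h,x:x+w],None,fx=k,fy=k,interpolation=cv2.INTER_CUBIC)
cv2.imwrite("pics/b1.png",np.hstack([z(im,350,170,90,100,4),z(s,160,190,90,100,4)])[:,:,::-1].clip(0,255).astype(np.uint8))
```

```text
[ 516.74166459 -285.03968806  121.05509001] [-1.79996205e+02 -5.85128114e-03  1.73181776e+01] [0.84816674 0.03581783 0.27936682] [ 0.068471    0.12693762 -0.0535904 ] [-5.66192287e-01  4.66676530e-01  1.49509025e+00  1.30603114e-04
  1.17981047e+00  7.02295045e-01]
```

View pics/b1.png

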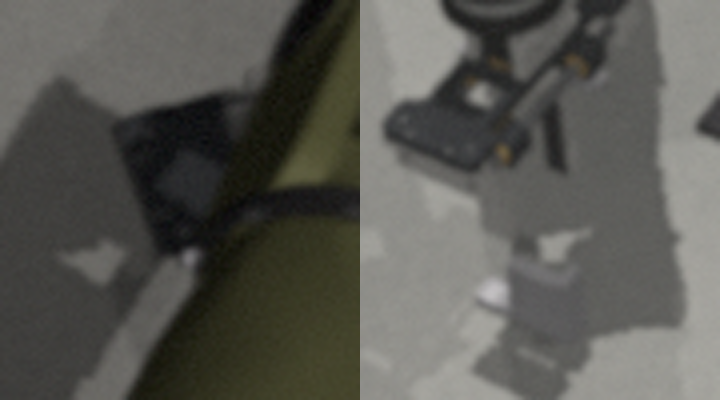

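Request:
servo_tool:
  series:
    - [0.01,0.74,0,0,0,0]
    - [0.01,0.74,1,0,0,0]
    - [0.01,0.74,3,0,0,0]
    - [0.01,0.74,5,0,0,0]
    - [0.01,0.74,7,0,0,0]
    - [0.01,0.74,9,0,0,0]
    - [0.01,0.74,10,0,0,0]
    - [0.01,0.74,10.3,0,0,0]
    - [0.01,0.74,10.3,0,0,0]
    - [0.01,0.74,10.3,0,0,0]

```text
clock: 4.1
eef_pos: [519.6, -293.1, 18.8]
eef_rot: [3.141, -0.001, 0.301]
wrist_force: [0.1, 0.5, -0.6]
finger_gap: 60.2
```

Run:
```python
from h import *
s=np.mean([camera("scene")["pixels"].astype(float) for i in range(3)],0)
st=read_state();print(st["eef_pos"],np.degrees(st["eef_rot"]),st["wrist_force"],st["moment"])
z=lambda im,x,y,w,h,k:cv2.resize(im[y:y+h,x:x+w],None,fx=k,fy=k,interpolation=cv2.INTER_CUBIC)
cv2.imwrite("pics/b2.png",z(s,160,210,90,80,8)[:,:,::-1].clip(0,255).astype(np.uint8))
```

```text
[ 519.62186066 -293.21630493   18.92701122] [ 1.79922866e+02 -6.42004597e-02  1.72402058e+01] [0.42775595 0.12482952 0.24296448] [-0.03238797  0.09334447 -0.00164174]
```

View pics/b2.png

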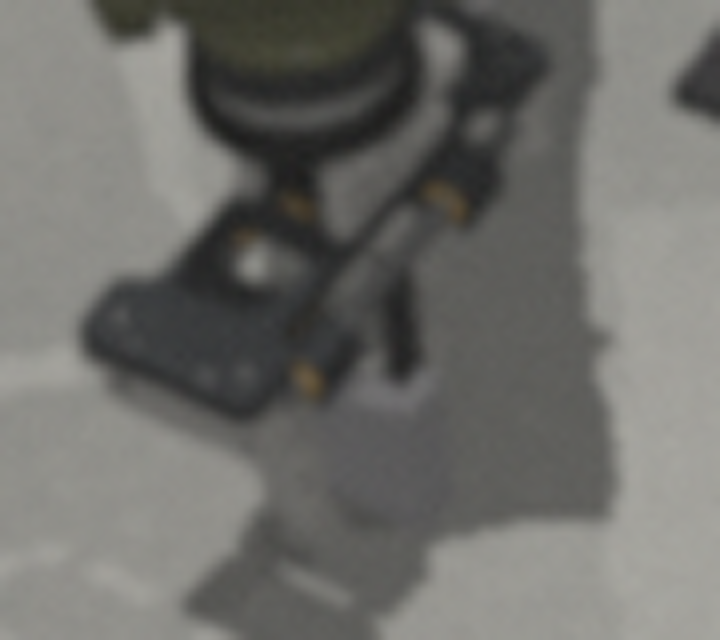

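The fingers straddle the web (the far finger is visible at about (400,340) in the zoom). I'll close now.

Request:
servo_tool:
  series:
    - [0,0,0.15,0,0,0]
    - [0,0,0.15,0,0,0]
    - [0,0,0.15,0,0,0]
    - [0,0,0.15,0,0,0]
    - [0,0,0.15,0,0,0]
    - [0,0,0.15,0,0,0]
    - [0,0,0.15,0,0,0]
    - [0,0,0.15,0,0,0]
    - [0,0,0.15,0,0,0]
    - [0,0,0.15,0,0,0]
  gripper: 0.5
  grip_force: 45

```text
clock: 5.08
eef_pos: [519.1, -292.9, 16.3]
eef_rot: [-3.142, -0.0, 0.301]
wrist_force: [-0.5, 0.4, 0.4]
finger_gap: 11.5
```

Run:
```python
from h import *
st=read_state();print(st)
```

```text
{'clock': 5.0833, 'joints': array([-5.75189718e-01,  6.13747735e-01,  1.54155721e+00,  5.48241455e-05,
        9.86323356e-01,  6.94791305e-01]), 'qd': array([-1.62526200e-03, -5.28831383e-05,  3.35340243e-04,  5.48951541e-04,
       -1.67330787e-03,  2.95576049e-03]), 'effort': array([-2.00059377e-01, -6.40110612e+01, -2.94125283e+01, -4.93515003e-02,
       -1.32854087e-01,  2.42828035e-03]), 'eef_pos': array([ 519.12578797, -292.92351818,   16.31072814]), 'eef_rot': array([-3.14153600e+00, -1.23020187e-05,  3.00785052e-01]), 'wrist_force': array([-0.53143681,  0.410549  ,  0.36626534]), 'moment': array([0.12275142, 0.14235153, 0.02065798]), 'finger_gap': 11.503351403136316}
```

Run:
```python
from h import *
for z in (36,45,55):
  a=zr("scene",268,195,8,467-384,205,z);b=zr("scene",268,195,8,560-384,92,z);d=b-a
  print(z,a,b,np.hypot(*d),np.degrees(np.arctan2(-d[0],d[1])))
M=lambda a,b,z:zr("top",250,172,8,a,b,z)
# clips ends in top
for z in (20,26):
  a=(M(35,207,z)+M(50,240,z))/2;b=(M(312,132,z)+M(323,175,z))/2;d=a-b
  print("clips",a,b,(a+b)/2,np.hypot(*d),np.degrees(np.arctan2(-d[0],d[1])))
p=[519,-293,16.5]
print(delta(p,17.2,[519,-293,85],17.2));print(delta([519,-293,85],17.2,[490,-18.4,80],13.5))
```

```text
36 [550.96111973 -36.54553141] [533.61220952  31.21092897] 69.94228055949297 14.361920771801735
45 [556.80651914 -42.60655694] [539.60433244  24.5768723 ] 69.35076345994257 14.36192077180179
55 [563.30140738 -49.34102975] [546.2622468   17.20569823] 68.69352223821973 14.36192077180192
clips [565.90674814  45.46077077] [585.63746992 -39.67209147] [575.77210903   2.89433965] 87.38939075236584 13.048712272528311
clips [564.97133509  45.13988667] [584.57973652 -39.46519549] [574.77553581   2.83734559] 86.84762134481238 13.048712272528295
[ 0.    0.   -6.85  0.    0.    0.  ]
[  5.3498 -27.0895   0.5     -0.      -0.       0.0646]
```

Request:
servo_tool:
  series:
    - [0,0,-1,0,0,0]
    - [0,0,-3,0,0,0]
    - [0,0,-5,0,0,0]
    - [0,0,-6.85,0,0,0]
    - [0.8,-4,-6.85,0,0,0.01]
    - [1.6,-8,-6.85,0,0,0.02]
    - [2.4,-12,-6.85,0,0,0.03]
    - [3.2,-16,-6.85,0,0,0.04]
    - [4,-20,-6.85,0,0,0.05]
    - [4.8,-24,-6.85,0,0,0.061]

```text
clock: 5.92
eef_pos: [493.2, -47.8, 85.5]
eef_rot: [3.141, -0.0, 0.239]
wrist_force: [1.2, -0.4, -2.4]
finger_gap: 11.8
```

Request:
servo_tool:
  series:
    - [0.37,-3,0,0,0,0]
    - [0.37,-3,0,0,0,0]
    - [0.37,-3,0,0,0,0]
    - [0.37,-3,0,0,0,0]
    - [0.37,-3,0,0,0,0]
    - [0.37,-3,0,0,0,0]
    - [0.37,-3,0,0,0,0]
    - [0.37,-3,0,0,0,0]
    - [0.37,-3,0,0,0,0]
    - [0.37,-3,0,0,0,0]

```text
clock: 6.75
eef_pos: [490.3, -19.7, 84.8]
eef_rot: [3.142, 0.0, 0.239]
wrist_force: [-0.2, -0.4, -2.0]
finger_gap: 12.0
```

Run:
```python
from h import *
L=[]
im=[];s=[]
for i in range(3):
    im.append(camera("top")["pixels"].astype(float)); a=read_state();L.append(a)
    s.append(camera("scene")["pixels"].astype(float)); L.append(read_state())
for k in("eef_pos","eef_rot","wrist_force","moment"): x=np.array([l[k] for l in L]);print(k,x.mean(0).round(4),x.std(0).round(4))
print(L[-1]["finger_gap"],L[-1]["clock"])
im=np.mean(im,0);s=np.mean(s,0)
z=lambda im,x,y,w,h,k:cv2.resize(im[y:y+h,x:x+w],None,fx=k,fy=k,interpolation=cv2.INTER_CUBIC)
cv2.imwrite("pics/c1.png",np.hstack([z(im,240,160,80,100,5),z(s,235,150,80,100,5)])[:,:,::-1].clip(0,255).astype(np.uint8))
```

```text
eef_pos [490.3352 -19.5305  84.7981] [0.0122 0.05   0.023 ]
eef_rot [-1.0472  0.      0.2398] [2.9619e+00 0.0000e+00 1.0000e-04]
wrist_force [ 0.1379 -0.2169 -2.5283] [0.3365 0.5211 0.5332]
moment [ 0.0011  0.1537 -0.0037] [0.0336 0.0146 0.029 ]
11.653707285992644 7.05
```

View pics/c1.png

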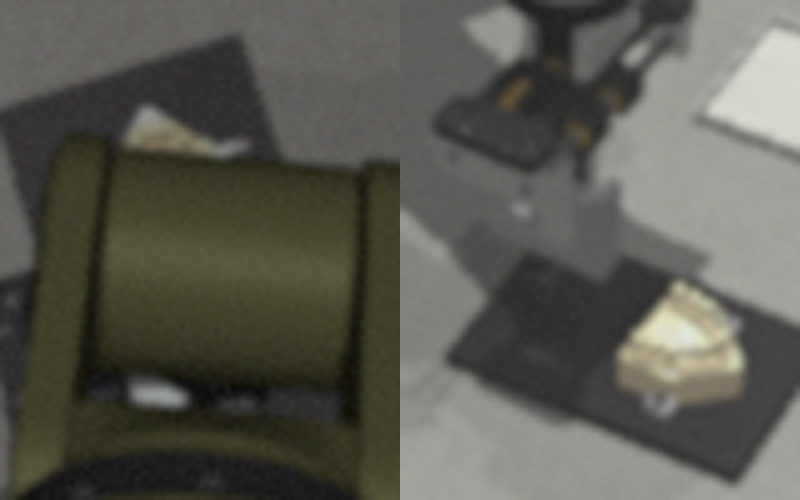

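Request:
servo_tool:
  series:
    - [0,0,1,0,0,0]
    - [0,0,2.5,0,0,0]
    - [0,0,4,0,0,0]
    - [0,0,4.8,0,0,0]
    - [0,0,5.2,0,0,0]
    - [0,0,5.3,0,0,0]
    - [0,0,5.3,0,0,0]
    - [0,0,5.3,0,0,0]
    - [0,0,5.3,0,0,0]
    - [0,0,5.3,0,0,0]

```text
clock: 7.88
eef_pos: [490.6, -19.5, 32.3]
eef_rot: [3.141, -0.001, 0.24]
wrist_force: [0.2, 0.4, -3.6]
finger_gap: 11.9
```

```bash
cat > st.py <<'E'
from h import *
import sys
L=[]
for i in range(int(sys.argv[1]) if len(sys.argv)>1 else 8):
    camera("top");L.append(read_state())
R=Rt(np.degrees(L[-1]["eef_rot"][2]))
for k in("eef_pos","wrist_force","moment"):
    x=np.array([l[k] for l in L]);print(k,x.mean(0).round(3),x.std(0).round(3), "tool" ,R.inv().apply(x.mean(0)).round(3))
r=L[-1]["eef_rot"];print("tilt",np.degrees([r[0]%(2*np.pi)-np.pi,r[1],r[2]]).round(3),"clock",L[-1]["clock"],"gap",L[-1]["finger_gap"])
E
python3 st.py
```

```text
eef_pos [490.423 -19.499  31.985] [0.075 0.014 0.13 ] tool [471.758 135.426 -31.985]
wrist_force [ 0.231 -0.124 -2.439] [0.34  0.25  0.326] tool [0.195 0.175 2.439]
moment [-0.014  0.137  0.008] [0.028 0.02  0.028] tool [ 0.019 -0.137 -0.008]
tilt [-1.000e-03 -2.000e-03  1.374e+01] clock 8.2833 gap 11.9228441769978
```

Request:
servo_tool:
  series:
    - [0,0,0.1,0,0,0]
    - [0,0,0.2,0,0,0]
    - [0,0,0.25,0,0,0]
    - [0,0,0.28,0,0,0]
    - [0,0,0.3,0,0,0]
    - [0,0,0.3,0,0,0]
    - [0,0,0.3,0,0,0]
    - [0,0,0.3,0,0,0]
    - [0,0,0.3,0,0,0]
    - [0,0,0.3,0,0,0]

```text
clock: 9.12
eef_pos: [490.3, -19.5, 28.8]
eef_rot: [3.142, 0.0, 0.24]
wrist_force: [-0.2, -0.6, -1.9]
finger_gap: 11.7
```

```bash
python3 st.py 5
```

```text
eef_pos [490.336 -19.49   28.81 ] [0.012 0.009 0.013] tool [471.677 135.389 -28.81 ]
wrist_force [-0.126 -0.053 -2.566] [0.614 0.628 0.403] tool [-0.135  0.022  2.566]
moment [0.005 0.135 0.001] [0.026 0.018 0.033] tool [ 0.037 -0.13  -0.001]
tilt [-1.0000e-03  1.0000e-03  1.3739e+01] clock 9.3667 gap 11.646221888435706
```

Request:
servo_tool:
  series:
    - [0,0,0.02,0,0,0]
    - [0,0,0.04,0,0,0]
    - [0,0,0.05,0,0,0]
    - [0,0,0.05,0,0,0]
    - [0,0,0.05,0,0,0]
    - [0,0,0.05,0,0,0]
    - [0,0,0.05,0,0,0]
    - [0,0,0.05,0,0,0]
    - [0,0,0.05,0,0,0]
    - [0,0,0.05,0,0,0]

```text
clock: 10.2
eef_pos: [490.3, -19.5, 28.3]
eef_rot: [-3.142, 0.0, 0.24]
wrist_force: [-0.4, -0.7, -3.4]
finger_gap: 11.9
```

```bash
python3 st.py 5
```

```text
eef_pos [490.328 -19.492  28.303] [0.01  0.004 0.006] tool [471.669 135.386 -28.303]
wrist_force [-0.3    0.033 -2.408] [0.544 0.25  0.504] tool [-0.284 -0.104  2.408]
moment [-0.02   0.143  0.   ] [0.029 0.036 0.034] tool [ 0.015 -0.144 -0.   ]
tilt [-1.0000e-03  0.0000e+00  1.3739e+01] clock 10.45 gap 11.904142533735216
```

Request:
servo_tool:
  series:
    - [0,0,0.01,0,0,0]
    - [0,0,0.02,0,0,0]
    - [0,0,0.03,0,0,0]
    - [0,0,0.03,0,0,0]
    - [0,0,0.03,0,0,0]
    - [0,0,0.03,0,0,0]
    - [0,0,0.03,0,0,0]
    - [0,0,0.03,0,0,0]
    - [0,0,0.03,0,0,0]
    - [0,0,0.03,0,0,0]

```text
clock: 11.28
eef_pos: [490.3, -19.5, 28.0]
eef_rot: [3.142, 0.0, 0.24]
wrist_force: [-1.4, -0.8, 2.2]
finger_gap: 11.6
```

```bash
python3 st.py 5
```

```text
eef_pos [490.353 -19.486  28.047] [0.01  0.006 0.012] tool [471.693 135.395 -28.047]
wrist_force [-2.053  0.218  1.797] [0.624 0.223 0.421] tool [-1.943 -0.699 -1.797]
moment [-0.005  0.429 -0.005] [0.039 0.015 0.032] tool [ 0.097 -0.418  0.005]
tilt [-1.000e-03 -2.000e-03  1.374e+01] clock 11.5333 gap 12.108874427614928
```

Request:
servo_tool:
  series:
    - [0,0,-0.08,0,0,0]
    - [0.2,0,-0.08,0,0,0]
    - [0.5,0,-0.08,0,0,0]
    - [0.8,0,-0.08,0,0,0]
    - [1.1,0,-0.08,0,0,0]
    - [1.3,0,-0.08,0,0,0]
    - [1.5,0,-0.08,0,0,0]
    - [1.5,0,-0.08,0,0,0]
    - [1.5,0,-0.08,0,0,0]
    - [1.5,0,-0.08,0,0,0]

```text
clock: 12.37
eef_pos: [504.8, -15.9, 28.7]
eef_rot: [-3.142, 0.0, 0.24]
wrist_force: [-0.1, 0.1, -1.6]
finger_gap: 11.9
```

```bash
cat > st2.py <<'E'
from h import *
s=np.mean([camera("scene")["pixels"].astype(float) for i in range(3)],0)
z=lambda im,x,y,w,h,k:cv2.resize(im[y:y+h,x:x+w],None,fx=k,fy=k,interpolation=cv2.INTER_CUBIC)
cv2.imwrite("pics/d1.png",z(s,230,165,90,75,8)[:,:,::-1].clip(0,255).astype(np.uint8))
E
python3 st2.py; python3 st.py 4
```

```text
eef_pos [504.885 -15.948  28.843] [0.022 0.013 0.012] tool [486.661 135.366 -28.843]
wrist_force [ 0.159 -0.084 -3.03 ] [0.52  0.319 0.788] tool [0.135 0.12  3.03 ]
moment [-0.011  0.161 -0.004] [0.016 0.017 0.026] tool [ 0.028 -0.159  0.004]
tilt [-1.0000e-03 -7.0000e-03  1.3735e+01] clock 12.7167 gap 11.444442580742768
```

View pics/d1.png

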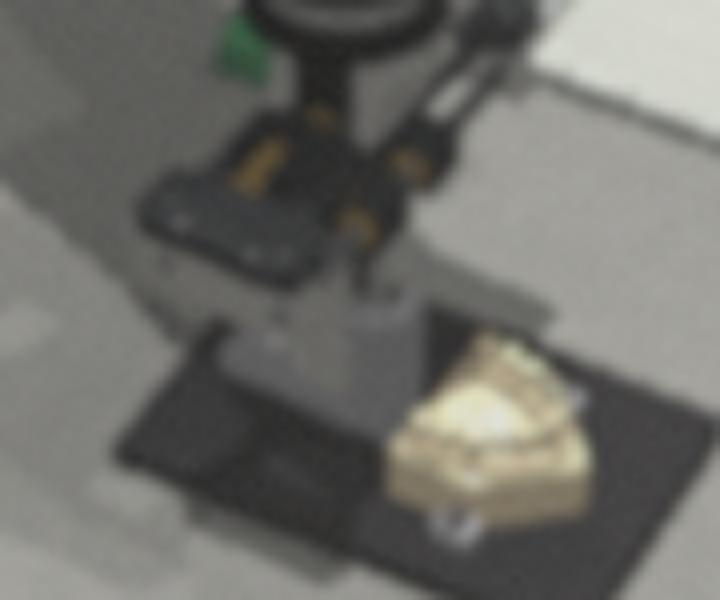

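The blade faces the heel, with a gap of roughly 9 mm by the vision estimate. I'll approach in small steps.

Request:
servo_tool:
  series:
    - [0.05,0,0,0,0,0]
    - [0.1,0,0,0,0,0]
    - [0.15,0,0,0,0,0]
    - [0.2,0,0,0,0,0]
    - [0.25,0,0,0,0,0]
    - [0.3,0,0,0,0,0]
    - [0.35,0,0,0,0,0]
    - [0.4,0,0,0,0,0]
    - [0.4,0,0,0,0,0]
    - [0.4,0,0,0,0,0]

```text
clock: 13.55
eef_pos: [508.8, -15.0, 28.8]
eef_rot: [-3.142, 0.0, 0.24]
wrist_force: [0.5, 1.1, -2.4]
finger_gap: 11.8
```

```bash
python3 st.py 3
```

```text
eef_pos [508.769 -14.971  28.789] [0.009 0.002 0.003] tool [490.652 135.389 -28.789]
wrist_force [-0.486  0.486 -2.888] [0.294 0.368 0.348] tool [-0.357 -0.587  2.888]
moment [-0.016  0.159 -0.004] [0.028 0.035 0.029] tool [ 0.022 -0.159  0.004]
tilt [-1.0000e-03  2.0000e-03  1.3741e+01] clock 13.7 gap 12.013668923032878
```

Request:
servo_tool:
  series:
    - [0.02,0,0,0,0,0]
    - [0.04,0,0,0,0,0]
    - [0.06,0,0,0,0,0]
    - [0.08,0,0,0,0,0]
    - [0.08,0,0,0,0,0]
    - [0.08,0,0,0,0,0]
    - [0.08,0,0,0,0,0]
    - [0.08,0,0,0,0,0]
    - [0.08,0,0,0,0,0]
    - [0.08,0,0,0,0,0]

```text
clock: 14.53
eef_pos: [509.6, -14.8, 28.8]
eef_rot: [3.142, -0.0, 0.24]
wrist_force: [0.3, -0.8, -2.8]
finger_gap: 11.8
```

Request:
servo_tool:
  series:
    - [0.02,0,0,0,0,0]
    - [0.04,0,0,0,0,0]
    - [0.06,0,0,0,0,0]
    - [0.08,0,0,0,0,0]
    - [0.08,0,0,0,0,0]
    - [0.08,0,0,0,0,0]
    - [0.08,0,0,0,0,0]
    - [0.08,0,0,0,0,0]
    - [0.08,0,0,0,0,0]
    - [0.08,0,0,0,0,0]

```text
clock: 15.37
eef_pos: [510.3, -14.6, 28.8]
eef_rot: [-3.142, 0.0, 0.24]
wrist_force: [-0.9, -0.5, -2.6]
finger_gap: 11.8
```

```bash
python3 st.py 3
```

```text
eef_pos [510.347 -14.61   28.8  ] [0.011 0.005 0.006] tool [492.275 135.399 -28.8  ]
wrist_force [-0.375 -0.22  -3.032] [0.19  0.325 0.608] tool [-0.417  0.124  3.032]
moment [0.011 0.161 0.008] [0.017 0.017 0.025] tool [ 0.049 -0.154 -0.008]
tilt [-0.0000e+00 -1.0000e-03  1.3739e+01] clock 15.5167 gap 11.92529167260853
```

Request:
servo_tool:
  series:
    - [0.02,0,0,0,0,0]
    - [0.04,0,0,0,0,0]
    - [0.06,0,0,0,0,0]
    - [0.08,0,0,0,0,0]
    - [0.08,0,0,0,0,0]
    - [0.08,0,0,0,0,0]
    - [0.08,0,0,0,0,0]
    - [0.08,0,0,0,0,0]
    - [0.08,0,0,0,0,0]
    - [0.08,0,0,0,0,0]

```text
clock: 16.35
eef_pos: [511.1, -14.4, 28.8]
eef_rot: [3.142, 0.0, 0.24]
wrist_force: [0.3, -0.4, -1.9]
finger_gap: 11.8
```

Request:
servo_tool:
  series:
    - [0.02,0,0,0,0,0]
    - [0.04,0,0,0,0,0]
    - [0.06,0,0,0,0,0]
    - [0.08,0,0,0,0,0]
    - [0.08,0,0,0,0,0]
    - [0.08,0,0,0,0,0]
    - [0.08,0,0,0,0,0]
    - [0.08,0,0,0,0,0]
    - [0.08,0,0,0,0,0]
    - [0.08,0,0,0,0,0]

```text
clock: 17.18
eef_pos: [511.9, -14.2, 28.8]
eef_rot: [-3.142, -0.0, 0.24]
wrist_force: [0.2, -0.6, -3.1]
finger_gap: 12.0
```

Request:
servo_tool:
  series:
    - [0.02,0,0,0,0,0]
    - [0.04,0,0,0,0,0]
    - [0.06,0,0,0,0,0]
    - [0.08,0,0,0,0,0]
    - [0.08,0,0,0,0,0]
    - [0.08,0,0,0,0,0]
    - [0.08,0,0,0,0,0]
    - [0.08,0,0,0,0,0]
    - [0.08,0,0,0,0,0]
    - [0.08,0,0,0,0,0]

```text
clock: 18.02
eef_pos: [512.6, -14.0, 28.8]
eef_rot: [-3.142, 0.0, 0.24]
wrist_force: [0.2, -0.5, -3.4]
finger_gap: 11.9
```

Request:
servo_tool:
  series:
    - [0.02,0,0,0,0,0]
    - [0.04,0,0,0,0,0]
    - [0.06,0,0,0,0,0]
    - [0.08,0,0,0,0,0]
    - [0.08,0,0,0,0,0]
    - [0.08,0,0,0,0,0]
    - [0.08,0,0,0,0,0]
    - [0.08,0,0,0,0,0]
    - [0.08,0,0,0,0,0]
    - [0.08,0,0,0,0,0]

```text
clock: 18.85
eef_pos: [513.4, -13.8, 28.8]
eef_rot: [-3.142, 0.0, 0.24]
wrist_force: [-0.2, 0.1, -2.5]
finger_gap: 11.6
```

Request:
servo_tool:
  series:
    - [0.02,0,0,0,0,0]
    - [0.04,0,0,0,0,0]
    - [0.06,0,0,0,0,0]
    - [0.08,0,0,0,0,0]
    - [0.08,0,0,0,0,0]
    - [0.08,0,0,0,0,0]
    - [0.08,0,0,0,0,0]
    - [0.08,0,0,0,0,0]
    - [0.08,0,0,0,0,0]
    - [0.08,0,0,0,0,0]

```text
clock: 19.68
eef_pos: [514.2, -13.6, 28.8]
eef_rot: [-3.142, -0.0, 0.24]
wrist_force: [-0.2, 1.0, -3.8]
finger_gap: 12.0
```

Request:
servo_tool:
  series:
    - [0.02,0,0,0,0,0]
    - [0.04,0,0,0,0,0]
    - [0.06,0,0,0,0,0]
    - [0.08,0,0,0,0,0]
    - [0.08,0,0,0,0,0]
    - [0.08,0,0,0,0,0]
    - [0.08,0,0,0,0,0]
    - [0.08,0,0,0,0,0]
    - [0.08,0,0,0,0,0]
    - [0.08,0,0,0,0,0]

```text
clock: 20.52
eef_pos: [514.8, -13.5, 28.7]
eef_rot: [-3.141, 0.0, 0.24]
wrist_force: [-5.5, -1.6, -0.9]
finger_gap: 12.0
```

```bash
python3 st.py 8
```

```text
eef_pos [514.834 -13.483  28.738] [0.006 0.01  0.016] tool [496.899 135.375 -28.738]
wrist_force [-5.058 -1.303 -0.5  ] [0.184 0.498 0.641] tool [-5.223  0.064  0.5  ]
moment [-0.323  1.054 -0.034] [0.022 0.029 0.022] tool [-0.063 -1.101  0.034]
tilt [4.000e-03 2.500e-02 1.374e+01] clock 20.9167 gap 11.546566882414831
```

The blade touches the heel at 5.2 N. The z moment puts the contact about 7 mm towards -y, so I'll trim the yaw by about 0.7° and compare.

Request:
servo_tool:
  series:
    - [0,0,0,0,0,0.004]
    - [0,0,0,0,0,0.008]
    - [0,0,0,0,0,0.012]
    - [0,0,0,0,0,0.012]
    - [0,0,0,0,0,0.012]
    - [0,0,0,0,0,0.012]
    - [0,0,0,0,0,0.012]
    - [0,0,0,0,0,0.012]
    - [0,0,0,0,0,0.012]
    - [0,0,0,0,0,0.012]

```text
clock: 21.75
eef_pos: [514.8, -13.2, 28.7]
eef_rot: [-3.141, 0.0, 0.228]
wrist_force: [-5.2, -0.7, -1.0]
finger_gap: 11.9
```

```bash
python3 st.py 8
```

```text
eef_pos [514.771 -13.262  28.698] [0.007 0.012 0.011] tool [498.455 129.258 -28.698]
wrist_force [-5.031  0.196 -0.376] [0.396 0.388 0.306] tool [-4.856 -1.328  0.376]
moment [0.066 1.115 0.065] [0.036 0.048 0.035] tool [ 0.317 -1.071 -0.065]
tilt [ 0.023  0.031 13.062] clock 22.15 gap 11.726182496935746
```

The moment flipped sign, so the true yaw lies between the two; I'll settle at about 13.35°. Now pressing down.

Request:
servo_tool:
  series:
    - [0,0,0.01,0,0,-0.005]
    - [0,0,0.02,0,0,-0.005]
    - [0,0,0.03,0,0,-0.005]
    - [0,0,0.04,0,0,-0.005]
    - [0,0,0.05,0,0,-0.005]
    - [0,0,0.05,0,0,-0.005]
    - [0,0,0.05,0,0,-0.005]
    - [0,0,0.05,0,0,-0.005]
    - [0,0,0.05,0,0,-0.005]
    - [0,0,0.05,0,0,-0.005]

```text
clock: 22.98
eef_pos: [514.9, -13.4, 28.3]
eef_rot: [-3.141, 0.0, 0.233]
wrist_force: [-5.4, -1.4, -0.3]
finger_gap: 12.2
```

```bash
python3 st.py 8
```

```text
eef_pos [514.837 -13.392  28.282] [0.006 0.014 0.011] tool [497.852 131.833 -28.282]
wrist_force [-5.378e+00 -8.420e-01 -5.000e-03] [0.486 0.656 0.562] tool [-5.427e+00 -4.210e-01  5.000e-03]
moment [-0.202  1.121  0.01 ] [0.052 0.013 0.029] tool [ 0.062 -1.138 -0.01 ]
tilt [9.0000e-03 2.3000e-02 1.3342e+01] clock 23.3833 gap 11.92132370212414
```

Request:
servo_tool:
  series:
    - [0,0,0.01,0,0,0]
    - [0,0,0.02,0,0,0]
    - [0,0,0.03,0,0,0]
    - [0,0,0.03,0,0,0]
    - [0,0,0.03,0,0,0]
    - [0,0,0.03,0,0,0]
    - [0,0,0.03,0,0,0]
    - [0,0,0.03,0,0,0]
    - [0,0,0.03,0,0,0]
    - [0,0,0.03,0,0,0]

```text
clock: 24.22
eef_pos: [514.9, -13.4, 28.2]
eef_rot: [-3.141, 0.0, 0.233]
wrist_force: [-6.7, -0.6, 1.9]
finger_gap: 12.1
```

```bash
python3 st.py 8
```

```text
eef_pos [514.843 -13.392  28.148] [0.011 0.017 0.007] tool [497.843 131.887 -28.148]
wrist_force [-6.512 -0.793  2.786] [0.425 0.424 0.245] tool [-6.519 -0.732 -2.786]
moment [-0.152  1.33   0.004] [0.027 0.013 0.034] tool [ 0.159 -1.33  -0.004]
tilt [7.0000e-03 2.2000e-02 1.3348e+01] clock 24.6167 gap 12.01178981758796
```

Request:
servo_tool:
  series:
    - [0,0,0.01,0,0,0]
    - [0,0,0.02,0,0,0]
    - [0,0,0.025,0,0,0]
    - [0,0,0.025,0,0,0]
    - [0,0,0.025,0,0,0]
    - [0,0,0.025,0,0,0]
    - [0,0,0.025,0,0,0]
    - [0,0,0.025,0,0,0]
    - [0,0,0.025,0,0,0]
    - [0,0,0.025,0,0,0]

```text
clock: 25.45
eef_pos: [514.9, -13.4, 28.1]
eef_rot: [-3.141, 0.0, 0.233]
wrist_force: [-8.4, -1.8, 4.8]
finger_gap: 11.6
```

```bash
python3 st.py 8
```

```text
eef_pos [514.859 -13.4    28.052] [0.01  0.013 0.008] tool [497.864 131.874 -28.052]
wrist_force [-7.625 -0.893  4.619] [0.259 0.34  0.263] tool [-7.626 -0.891 -4.619]
moment [-0.129  1.499 -0.003] [0.019 0.02  0.036] tool [ 0.221 -1.488  0.003]
tilt [6.0000e-03 1.9000e-02 1.3345e+01] clock 25.85 gap 12.046261219877323
```

Request:
servo_tool:
  series:
    - [0,0,0.008,0,0,0]
    - [0,0,0.015,0,0,0]
    - [0,0,0.015,0,0,0]
    - [0,0,0.015,0,0,0]
    - [0,0,0.015,0,0,0]
    - [0,0,0.015,0,0,0]
    - [0,0,0.015,0,0,0]
    - [0,0,0.015,0,0,0]
    - [0,0,0.015,0,0,0]
    - [0,0,0.015,0,0,0]

```text
clock: 26.68
eef_pos: [514.9, -13.4, 28.0]
eef_rot: [-3.141, 0.0, 0.233]
wrist_force: [-8.5, -0.6, 6.4]
finger_gap: 11.6
```

Request:
servo_tool:
  series:
    - [0,0,0,0,0,0]
    - [0,0,0,0,0,0]
    - [0,0,0,0,0,0]
    - [0,0,0,0,0,0]
    - [0,0,0,0,0,0]
    - [0,0,0,0,0,0]
    - [0,0,0,0,0,0]
    - [0,0,0,0,0,0]
    - [0,0,0,0,0,0]
    - [0,0,0,0,0,0]

```text
clock: 27.52
eef_pos: [514.9, -13.4, 28.0]
eef_rot: [-3.141, 0.0, 0.233]
wrist_force: [-8.1, -0.7, 5.9]
finger_gap: 11.8
```

```bash
python3 st.py 16; python3 st2.py
```

```text
eef_pos [514.855 -13.403  27.975] [0.016 0.009 0.014] tool [497.858 131.88  -27.975]
wrist_force [-8.422 -0.915  5.934] [0.512 0.393 0.523] tool [-8.406 -1.053 -5.934]
moment [-0.123  1.593  0.025] [0.026 0.027 0.019] tool [ 0.248 -1.579 -0.025]
tilt [7.0000e-03 1.8000e-02 1.3345e+01] clock 28.3167 gap 11.759021023361342
```

View pics/d1.png

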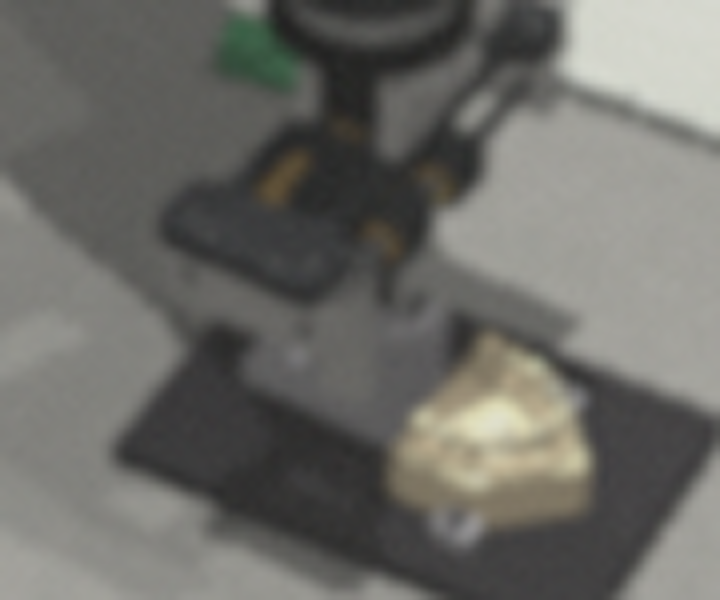

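The press has been held for over 3 s with stable readings: about 8.4 N total in x and about 8.7 N up net of weight. The picture shows the blade against the heel mid-width, at about (440,370). I'll back off and lift.

Request:
servo_tool:
  series:
    - [-0.03,0,-0.03,0,0,0]
    - [-0.1,0,-0.06,0,0,0]
    - [-0.3,0,-0.1,0,0,0]
    - [-0.8,0,-0.3,0,0,0]
    - [-1.5,0,-1,0,0,0]
    - [-2,0,-2.5,0,0,0]
    - [-2,0,-4,0,0,0]
    - [-2,0,-5.5,0,0,0]
    - [-2,0,-6,0,0,0]
    - [-2,0,-6,0,0,0]

```text
clock: 29.3
eef_pos: [496.0, -18.2, 89.0]
eef_rot: [3.141, -0.003, 0.233]
wrist_force: [0.2, -0.1, -2.4]
finger_gap: 12.0
```

```bash
python3 st.py 3
python3 - <<'E'
from h import *
p=read_state()["eef_pos"]
print(delta(p,13.35,[466,253.5,p[2]],16.2))
E
```

```text
eef_pos [495.244 -18.1    87.341] [0.197 0.035 0.433] tool [477.715 131.844 -87.341]
wrist_force [-0.344 -0.54  -2.861] [0.266 0.362 0.024] tool [-0.46   0.446  2.861]
moment [ 0.013  0.141 -0.002] [0.025 0.026 0.045] tool [ 0.046 -0.135  0.002]
tilt [ 0.02   0.052 13.336] clock 29.45 gap 11.195378257585725
[  3.4439 -27.0924  -0.       0.       0.      -0.0497]
```

Request:
servo_tool:
  series:
    - [0.4,-3,0,0,0,-0.01]
    - [0.8,-6,0,0,0,-0.02]
    - [1.2,-9.5,0,0,0,-0.03]
    - [1.7,-13,0,0,0,-0.04]
    - [2.1,-16.5,0,0,0,-0.05]
    - [2.5,-20,0,0,0,-0.05]
    - [2.9,-23,0,0,0,-0.05]
    - [3.2,-25.5,0,0,0,-0.05]
    - [3.44,-27.09,0,0,0,-0.05]
    - [3.44,-27.09,0,0,0,-0.05]

```text
clock: 30.28
eef_pos: [465.5, 255.8, 86.5]
eef_rot: [-3.141, 0.001, 0.286]
wrist_force: [0.8, 0.7, -3.0]
finger_gap: 12.0
```

```bash
python3 - <<'E'
from h import *
s=np.mean([camera("scene")["pixels"].astype(float) for i in range(3)],0)
t=np.mean([camera("top")["pixels"].astype(float) for i in range(2)],0)
z=lambda im,x,y,w,h,k:cv2.resize(im[y:y+h,x:x+w],None,fx=k,fy=k,interpolation=cv2.INTER_CUBIC)
cv2.imwrite("pics/e1.png",np.hstack([z(s,275,120,80,90,5),z(t,130,190,80,90,5)])[:,:,::-1].clip(0,255).astype(np.uint8))
E
python3 st.py 3
```

```text
eef_pos [466.7   252.632  87.505] [0.036 0.091 0.073] tool [ 518.539 -112.914  -87.505]
wrist_force [ 8.200e-02  2.000e-03 -2.263e+00] [0.256 0.306 0.255] tool [0.079 0.021 2.263]
moment [-0.011  0.133  0.029] [0.01  0.037 0.026] tool [ 0.027 -0.131 -0.029]
tilt [-3.0000e-03  5.0000e-03  1.6143e+01] clock 30.6833 gap 11.423408689705699
```

View pics/e1.png

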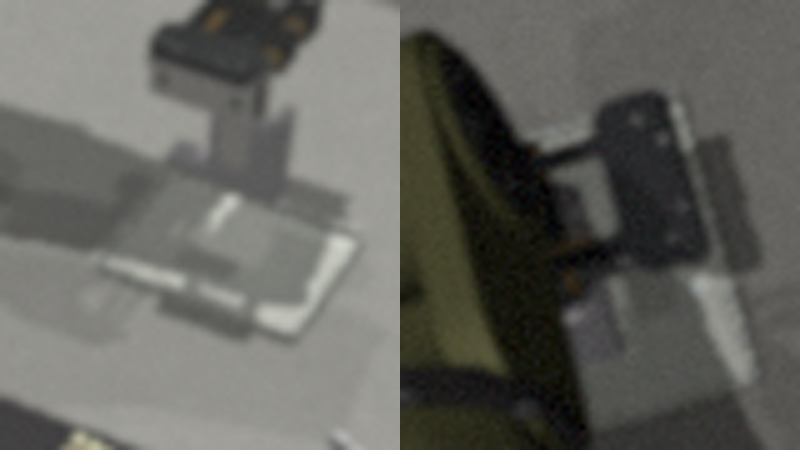

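The square hangs over the tray in both views. Descending.

Request:
servo_tool:
  series:
    - [0,0,1,0,0,0]
    - [0,0,2.5,0,0,0]
    - [0,0,4,0,0,0]
    - [0,0,5.5,0,0,0]
    - [0,0,6.3,0,0,0]
    - [0,0,6.65,0,0,0]
    - [0,0,6.7,0,0,0]
    - [0,0,6.7,0,0,0]
    - [0,0,6.7,0,0,0]
    - [0,0,6.7,0,0,0]

```text
clock: 31.52
eef_pos: [466.9, 253.6, 21.3]
eef_rot: [-3.141, -0.001, 0.283]
wrist_force: [1.0, 0.4, -3.6]
finger_gap: 12.1
```

```bash
python3 - <<'E'
from h import *
s=np.mean([camera("scene")["pixels"].astype(float) for i in range(3)],0)
z=lambda im,x,y,w,h,k:cv2.resize(im[y:y+h,x:x+w],None,fx=k,fy=k,interpolation=cv2.INTER_CUBIC)
cv2.imwrite("pics/e2.png",z(s,275,120,80,90,6)[:,:,::-1].clip(0,255).astype(np.uint8))
E
python3 st.py 3
```

```text
eef_pos [466.592 253.499  20.804] [0.028 0.008 0.06 ] tool [ 518.796 -113.229  -20.804]
wrist_force [-0.389 -0.055 -2.204] [0.232 0.337 0.412] tool [-0.389 -0.056  2.204]
moment [-0.014  0.121  0.002] [0.023 0.01  0.009] tool [ 0.02  -0.12  -0.002]
tilt [ 2.0000e-03 -1.0000e-02  1.6203e+01] clock 31.8167 gap 11.632320907807847
```

View pics/e2.png

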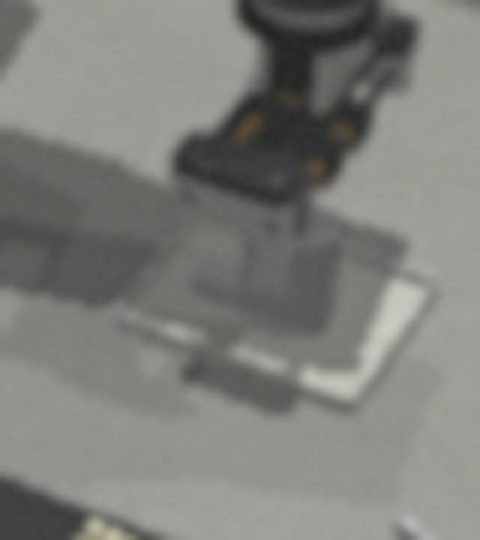

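The square is inside the tray walls, centred. Lowering the last 1.6 mm.

Request:
servo_tool:
  series:
    - [0,0,0.03,0,0,0]
    - [0,0,0.06,0,0,0]
    - [0,0,0.09,0,0,0]
    - [0,0,0.11,0,0,0]
    - [0,0,0.13,0,0,0]
    - [0,0,0.15,0,0,0]
    - [0,0,0.15,0,0,0]
    - [0,0,0.15,0,0,0]
    - [0,0,0.15,0,0,0]
    - [0,0,0.15,0,0,0]

```text
clock: 32.65
eef_pos: [466.5, 253.5, 19.3]
eef_rot: [3.142, -0.0, 0.283]
wrist_force: [-2.8, -1.9, 3.5]
finger_gap: 11.8
```

```bash
python3 st.py 5
```

```text
eef_pos [466.545 253.459  19.274] [0.006 0.01  0.008] tool [ 518.737 -113.217  -19.274]
wrist_force [-3.545 -1.882  5.398] [0.387 0.488 0.395] tool [-3.929  0.818 -5.398]
moment [-0.3    0.693 -0.014] [0.034 0.023 0.024] tool [-0.095 -0.749  0.014]
tilt [ 0.0000e+00 -4.0000e-03  1.6202e+01] clock 32.9 gap 11.653680272707916
```

Request:
servo_tool:
  series:
    - [0,0,-0.03,0,0,0]
    - [0,0,-0.03,0,0,0]
    - [0,0,-0.03,0,0,0]
    - [0,0,-0.03,0,0,0]
    - [0,0,-0.03,0,0,0]
    - [0,0,-0.03,0,0,0]
    - [0,0,-0.03,0,0,0]
    - [0,0,-0.03,0,0,0]
    - [0,0,-0.03,0,0,0]
    - [0,0,-0.03,0,0,0]

```text
clock: 33.73
eef_pos: [466.4, 253.4, 19.3]
eef_rot: [3.142, 0.0, 0.283]
wrist_force: [-1.1, -0.3, -2.5]
finger_gap: 11.8
```

Request:
servo_tool:
  series:
    - [0,0,0,0,0,0]
    - [0,0,0,0,0,0]
    - [0,0,0,0,0,0]
    - [0,0,0,0,0,0]
    - [0,0,0,0,0,0]
    - [0,0,0,0,0,0]
    - [0,0,0,0,0,0]
    - [0,0,0,0,0,0]
    - [0,0,0,0,0,0]
    - [0,0,0,0,0,0]
  gripper: 4.5

```text
clock: 34.57
eef_pos: [466.5, 253.5, 19.4]
eef_rot: [-3.142, -0.0, 0.283]
wrist_force: [1.5, -0.7, -0.3]
finger_gap: 44.9
```

Fingers are open. I'll rise straight up, then move aside for a clear view.

Request:
servo_tool:
  series:
    - [0,0,-1,0,0,0]
    - [0,0,-2,0,0,0]
    - [0,0,-4,0,0,0]
    - [0,0,-6,0,0,0]
    - [0,0,-9,0,0,0]
    - [0,0,-12,0,0,0]
    - [0,0,-15,0,0,0]
    - [0,0,-18,0,0,0]
    - [0,0,-18,0,0,0]
    - [0,0,-18,0,0,0]

```text
clock: 35.4
eef_pos: [467.0, 253.7, 201.8]
eef_rot: [-3.141, -0.004, 0.283]
wrist_force: [1.3, 0.3, -0.5]
finger_gap: 44.8
```

Request:
servo_tool:
  series:
    - [-1,-3,0,0,0,0]
    - [-2,-6,0,0,0,0]
    - [-3,-9,0,0,0,0]
    - [-4,-12,0,0,0,0]
    - [-5,-15,0,0,0,0]
    - [-6,-18,0,0,0,0]
    - [-6,-20,0,0,0,0]
    - [-6,-20,0,0,0,0]
    - [-6,-20,0,0,0,0]
    - [-6,-20,0,0,0,0]

```text
clock: 36.23
eef_pos: [353.2, 428.0, 198.8]
eef_rot: [3.141, 0.001, 0.283]
wrist_force: [0.1, -0.9, 0.0]
finger_gap: 44.9
```

Run:
```python
from h import *
s=np.mean([camera("scene")["pixels"].astype(float) for i in range(3)],0)
t=np.mean([camera("top")["pixels"].astype(float) for i in range(3)],0)
z=lambda im,x,y,w,h,k:cv2.resize(im[y:y+h,x:x+w],None,fx=k,fy=k,interpolation=cv2.INTER_CUBIC)
cv2.imwrite("pics/f1.png",np.hstack([z(s,280,135,80,90,5),z(t,130,190,80,90,5)])[:,:,::-1].clip(0,255).astype(np.uint8))
cv2.imwrite("pics/f2.png",t[:,:,::-1].clip(0,255).astype(np.uint8))
print(read_state()["clock"])
```

```text
36.5333
```

View pics/f1.png

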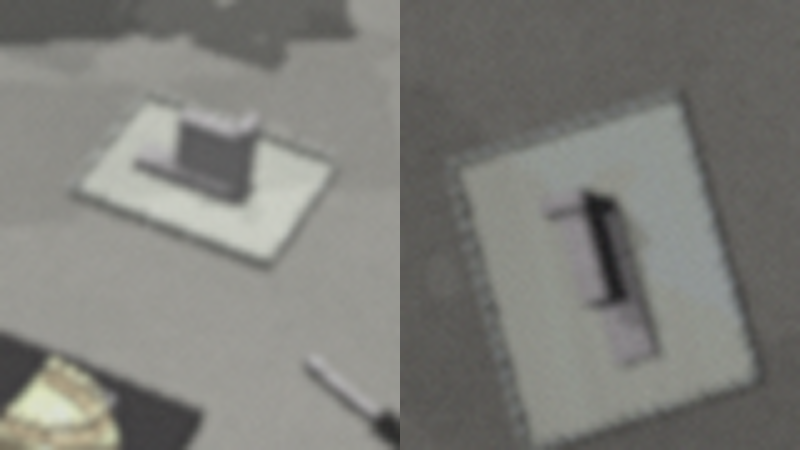

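View pics/f2.png

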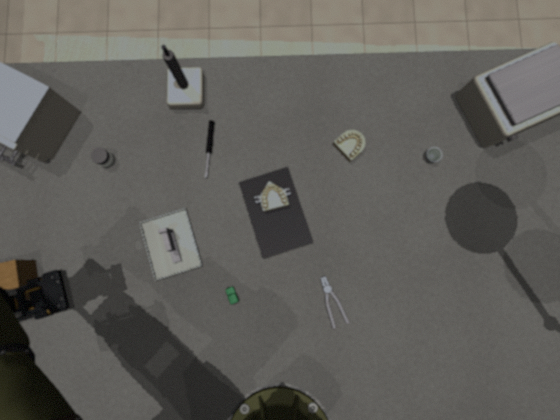

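The square stands upright, centred in the tray, and the bystanders look unmoved. The gripper appears close to the wooden box at (18,285) in the top view, so I'll check that it's clear.

```bash
python3 - <<'E'
from h import *
s=camera("scene")["pixels"]
cv2.imwrite("pics/f3.png",cv2.resize(s[0:150,270:470],None,fx=4,fy=4)[:,:,::-1])
a=cv2.imread("pics/top0.png").astype(int);b=cv2.imread("pics/f2.png").astype(int)
d=np.abs(cv2.GaussianBlur(a.astype(np.float32),(5,5),0)-cv2.GaussianBlur(b.astype(np.float32),(5,5),0)).max(2)
for n,(x,y) in dict(pusher=(209,150),cutters=(332,300),bite=(232,295),lower=(350,145),jar=(103,157),dappen=(433,155),clamp=(272,196)).items(): print(n,d[y-22:y+22,x-15:x+15].max())
E
python3 st.py 5
```

```text
pusher 4.5273438
cutters 4.109375
bite 7.0625
lower 3.890625
jar 4.0625
dappen 3.9609375
clamp 4.3320312
eef_pos [353.213 428.63  199.43 ] [0.06  0.072 0.031] tool [ 458.776 -313.062 -199.43 ]
wrist_force [-0.318  0.099  0.103] [0.477 0.675 0.386] tool [-0.278 -0.183 -0.103]
moment [-0.02   0.14   0.027] [0.026 0.022 0.033] tool [ 0.02  -0.14  -0.027]
tilt [-2.0000e-03 -2.0000e-03  1.6201e+01] clock 36.8333 gap 44.734720485687866
```

View pics/f3.png

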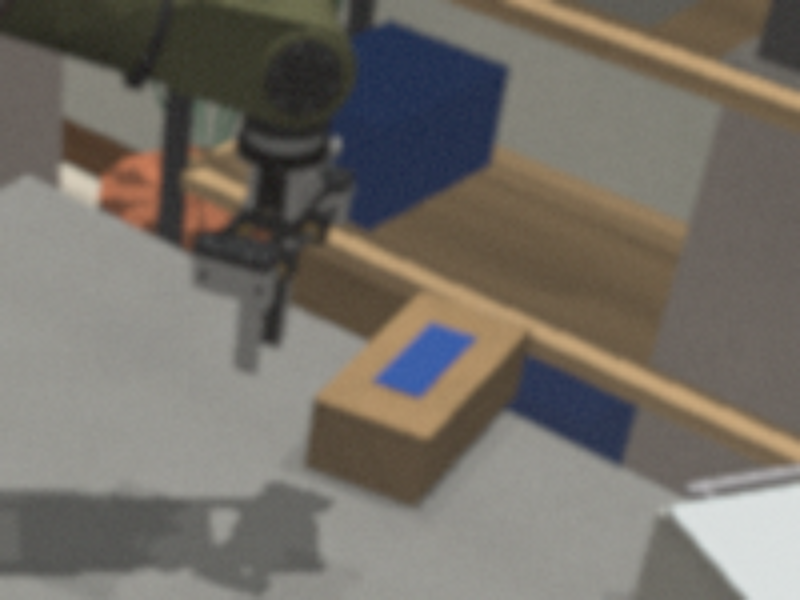

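The gripper is well above and clear of the box, with wrist force near zero. The regions around the bystanders are unchanged from the first picture. Handing in.

```bash
python3 -c "
from cell import *
print(sign_off())"
```

```text
the job is handed in; nothing more can be done
None
```

I pressed the square on the plate and against the heel for over 3 s, then stood it in the tray, let go and handed the job in at about 37 s of the 72 s allowed. No verdict is reported.

**The press:** The blade met the heel within about 1 mm of its middle by the camera measurements. I turned the square to 13.35°, where the twisting moment at the wrist read about zero.
- **Heel:** the wrist read about 8.4 N backwards, some of which may be friction on the plate.
- **Plate:** the wrist read about 8.7 N upwards once the square's weight is allowed for. From how far the plate gave, I put about 5.5–6 N on the plate and about 3 N as friction on the heel.
- **Uncertainty:** the wrist cannot separate contact force from friction, so the forces on each surface are estimates. By my reckoning both stayed between 3 and 13 N during the hold.

**Heel angle:** the cameras disagreed slightly, from 13.0° to 14.4° depending on the edge used; the moment check put it at about 13.1–13.7°. The model also sits about 3° off the plate's own edges, so I aligned to the heel rather than the plate.

**Last checks:** the square stands upright near the middle of the tray in both views, and the fingers are open and clear. The wrist force was about zero, and the areas around the bystanders and the model match the first pictures. No check failed.

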